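Plug in the reference block and hold the skin meter on its contacts

ROBOT

A 6-joint arm with a two-finger parallel gripper is mounted at the origin on a cart in front of the work surface, level with it; the furniture and walls round the work are solid. World frame = base frame: x ahead of the robot, y to its left, z up, the work surface at z = 0. Lengths are in m, angles in rad, forces in N, time in s.
With the tool pointing down it reaches from about 0.425 to 0.95 m from the base axis. Payload 3.5 kg.
Tool frame: the origin (TCP) lies between the finger pads; the fingertips stand 19 mm ahead of it and the grasp point (between the pads) is the TCP (ctrl.nose_length is the distance from the TCP to the fingertips, in m); z points along the fingers, y is the line along which they close (so a half turn about z gives the same grasp; the last joint's range is limited). The gripper opens to 85 mm and grips with 20 to 120 N. Pads are 22 mm wide; open, the fingers measure 114 mm over their backs; the gripper's body (76 mm by 85 mm) begins 54 mm behind the grasp point. The pads swing forward as they close: fully open they stand 13 mm farther back than shut.
Start: joints at [1.107, 0.286, 1.577, -0, 1.279, -0.15], TCP at [0.208, 0.642, 0.25] pointing down, gripper open.
Joint ranges: [-2.77, 2.77], [-0.9, 2.22], [0.21, 2.48], [-1.53, 4.67], [0.24, 2.81], [-2.84, 2.84]. Speed limits (rad/s): [2.79, 2.79, 3.14, 3.14, 3.14, 3.14].

INTERFACE

Orientations are given as a unit quaternion [x, y, z, w].
In Python, from plant import ctrl gives the robot as it stands.
- The arm moves only by the tool apply_moves, never from a script. Its argument "series" is a list of rows, each a list of 6 numbers: the shift along the world's x, y, z scaled (see below), then the turn, a rotation vector about the world's x, y, z scaled (see below). A call has 1 to 20 rows; each row is the pose to reach, as a shift and turn from the pose commanded when the call began; what a row does not reach only later rows make up. The controller multiplies each number of a shift by 0.8 m and each number of a turn by 45 degrees. A row lasts 1/8 s, in which the tool goes at most 62.5 mm and 10.7 degrees, less where a joint would pass 70% of its speed; a pose out of reach is approached as far as the arm can. A call with a number of a shift or a turn outside -1 to 1 is refused whole. A call with a gripper value outside its range is refused whole. "jaw" is the opening, from 0 (shut) to 1 (fully open), set as the call begins (left out, the last holds). The fingers move at their own pace and stop on an object; "squeeze" is the grip in N (left out, the last holds). Time passes only in rows, so rows that repeat a pose let the fingers close. It gives the time, the measured TCP pose, the force, the opening and the grip force at its end, in the units of the state.
- ctrl.get_state(): the state, without advancing time (a new reading comes with each control period).
- ctrl.read_camera(name): name is "scene" or "top" or "wrist"; returns the picture (384x512x3 uint8, red, green, blue); there is no depth.
- ctrl.get_calibration(name): a dict with "fx", "fy", "cx", "cy" (pixels), "xyz" and "orientation" of the camera in the world; the wrist camera has in their place "hand_eye" (4x4, takes a point from camera to tool coordinates, whose origin is the TCP and whose axes are the flange's). Camera axes: x right, y up, looking along -z (the intrinsics and any distortion apply to the point x, -y, -z); pixel columns grow to the right and rows downward; lengths in m; the calibration is good to about 2 mm. A picture is of the moment at which its call begins: read the wrist's pose just before it. get_calibration takes no time and is no camera call.
- ctrl.sign_off(): hands the job in; it is judged then, once.
Trained networks look in the newest picture that a camera, given by its name, has taken for a name from the list of things; names that differ only in an ending like _2 or _b are one class to them, and where a whole thing is asked for, a point or a joint stands for the part that bears it (a point fixed in the world has none). Each returns a list of dicts, best first, with "p" (0 to 1); they miss things now and then, are a little off and sometimes report something else, mostly with a low value. They report only what shows in the picture. A call takes as long as a camera call. They do not tell look-alikes from the thing itself.
- ctrl.boxes_of(thing, camera): "xy" ([column, row] as shares, 0 to 1, of the picture: columns of its width, rows of its height, amid what is visible of it).
- ctrl.silhouettes(thing, camera): "pixels" (384x512 bool, what is visible of it) and "xy" ([column, row] as shares, 0 to 1, of the picture: columns of its width, rows of its height, amid what is visible of it).
The state is a dict: "time": time; "qpos": joint angles; "dq": joint speeds; "joint_efforts": joint torques, N m; "eef_pos": TCP position; "tcp_rot": TCP orientation; "contact_force": force on the tool from outside, world axes, zero at the start; "wrist_torque": the same for the moment, N m; "opening": opening from 0.0 (shut) to 1.0 (fully open); "finger_force": force on a finger pad.
Only numpy, scipy, OpenCV 4.12 (cv2) and the standard library are available. Lean on these libraries where they do the work, as an engineer would, in place of code of your own. Each camera call takes 0.05 s, during which the arm holds its last target. There are 200 camera calls.

TASK

Check the cordless skin meter before the next client: from the steel tray take the reference block with two separate round studs on top (not the one with a single disc), plug its foot fully home into the rectangular socket of the low check base, and let go of it. Then lift the meter out of its stand and hold it upright and square on the plugged-in block, one electrode ball on each stud, pressing lightly so that the sprung head sinks about half of its 8 mm travel, and keep that reading steady for at least three seconds; never press hard. The program finishes while still holding the meter there, with the other block and the toiletries left alone.

Things in the scene. Friction and masses are not known exactly. Their poses are not given: they have to be found in the camera images.
- check_base: Check base, fixed: low white box with a grey deck plate, 130 (x) x 90 (y) x 34 mm high, origin at the centre of its underside, x along its long side. A flat black display with a grey window lies on the deck toward -x, the rectangular socket is in the deck toward +x.
- socket_mouth (a point): Centre of the mouth of the socket, on the deck of the check base 20 mm from its middle toward +x, 34 mm over the table; axes as check_base, z up. The hole is 33 mm (x) x 23 mm (y), 18 mm deep, straight walls.
- twin_block: Reference block to use, loose, 70 g: white housing 46 (x) x 34 (y) x 30 mm on a black plug foot 30 (x) x 20 (y) x 14 mm, whose lowest 7.5 mm taper 2.4 mm a side. Origin under the foot's centre, z up. Starts upright in the tray, long side within 0.3 rad of the tray's long side. Fits the socket either way round; home, the housing rests on the deck (origin 14 mm below it). Grasp across the 34 mm.
- twin_block_top (a point): Middle of twin_block's top between its two steel studs, at stud-top height, 45.5 mm over its origin. The studs are 12 mm across, 1.5 mm proud of the housing, at x = -8 and +8 mm.
- disc_block: The other reference block, same housing and foot, but with a single steel disc 24 mm across on top: leave it in the tray. The two blocks stand 80 mm apart (within 20 mm), either may be in either place.
- kit_tray: Stainless tray, fixed, 122 (x) x 197 (y) mm, rim 20-22 mm high, floor 2 mm thick; origin at the centre of its underside. The blocks stand in it at about y = +40 and -40 mm.
- meter_stand: Fixed meter stand: round foot 84 mm across, up to 11 mm high, with an upright tube of 43 mm outer and 33 mm inner diameter whose rim is 60 mm over the table; origin at the centre of its underside.
- skin_meter: Cordless meter, loose, 150 g, 147 mm long, hung head down in the stand by its collar. Origin midway between the lowest points of its electrode balls (15 mm over the table at the start), z up. Neck 29 mm wide to z 45 mm, collar 46 mm wide at 45-53 mm, handle 34 (x) x 24 (y) mm from 53 to 147 mm. Grasp across the 24 mm (dark rubber pads), about z 110 mm; lift 50 mm straight up to clear the stand.
- meter_head (a joint): Travel of the meter's sprung head into the neck, m: 0 relaxed, 0.008 at its stop. The spring pushes with 1.5 N at first and 0.5 N more for each mm (3.5 N at 4 mm). Read also while the meter is held.
- electrodes (a point): Point midway between the lowest points of the meter's two steel electrode balls (7 mm, at x = -8 and +8 mm) on the sprung head, with which it moves; axes as skin_meter.
- cream_jar: Bystander: round cream jar, 63 mm across, 45 mm high, near the robot.
- serum_bottle: Bystander: small amber bottle, 32 mm across, 88 mm high, at the far side of the table.
- balm_tin: Bystander: flat round tin, 65 mm across, 29 mm high, at the left edge of the table.
Mind the look-alikes: they are no part of the job. What is shaped like the skin_meter but blue is not meant.

How it is judged:
On the way, in this order (a step that is already met when the one before it is completed fails the run):
1. the two-stud block is plugged fully home in the socket and let go, with the meter not yet on it (z of twin_block in the frame of socket_mouth below -0.0122 m and horizontal distance between twin_block and socket_mouth below 0.003 m and angle between the x axis of twin_block and the x axis of check_base, either way round below 0.12 rad and angle between twin_block's own z axis and vertical below 0.05 rad and contact force between each of the fingers, skin_meter and twin_block below 0.05 N), for 0.3 s.
2. the meter, held by the fingers upright and square, one ball on each stud, presses lightly (head 1.5 to 6.8 mm in, 1 to 7 N) for three seconds (z of twin_block in the frame of socket_mouth below -0.0122 m and horizontal distance between twin_block and socket_mouth below 0.003 m and angle between the x axis of twin_block and the x axis of check_base, either way round below 0.12 rad and angle between twin_block's own z axis and vertical below 0.05 rad and value of joint meter_head between 0.0015 and 0.0068 m and contact force between skin_meter and twin_block between 1 and 7 N and horizontal distance between electrodes and twin_block_top below 0.0045 m and angle between the x axis of skin_meter and the x axis of twin_block, either way round below 0.16 rad and angle between skin_meter's own z axis and vertical below 0.1 rad and contact force between the fingers and skin_meter above 2 N and contact force between the fingers and twin_block below 0.05 N and contact force between skin_meter and meter_stand below 0.05 N), for 3 s.
At the end, for the whole second after the job is handed in: Two-stud block home in the socket (2 mm, 3 mm off centre, 0.12 rad), untouched by the fingers; meter in the fingers, off its stand, tilt under 0.10 rad, electrodes within 4.5 mm and 0.16 rad of the studs, head 1.5 to 6.8 mm in, pressing with 1 to 7 N (all of step 2); the arm keeps its last pose, push and grip.
It fails at once if the meter is pressed hard on the block (over 12 N) (contact force between skin_meter and twin_block above 12 N).
It fails at once if the other block is moved by more than 20 mm (distance of disc_block from where it was at the start of the episode above 0.02 m).
It fails at once if the cream jar, amber bottle or balm tin is moved by more than 20 mm (distance of any of cream_jar, serum_bottle, balm_tin from where it was at the start of the episode above 0.02 m).
It also fails if it takes over 72 s, if anything falls off the work surface, if the arm or the gripper's body presses on something with over 40 N, if the wrist force passes 120 N, or if a joint passes its speed limit or range.

## Working session

There is one attempt and no reset: what is moved stays moved. The work goes in short steps, Python scripts to look and compute and a tool call to move; the robot and the scene stay as the last step left them, time stands still between calls to the robot, and variables do not carry over. Pictures are saved under pics/ and viewed, at most 10 in all, crops included, and the job is handed in when it is done.

Besides the shell and the picture viewer there is one more tool, called after "Call:" as a command line: name --pt "numbers of a row" for each row, then --argument value for the rest. apply_moves: Moves the arm, as the interface text tells. Shifts and turns lie within -1 to 1; 1 stands for 0.8 m of shift or 45 degrees of turn. Its arguments: {"type":"object","properties":{"series":{"type":"array"},"jaw":{"type":"number"},"squeeze":{"type":"number"}},"required":["series"]}

```bash
mkdir -p pics; ls; cat > h.py <<'E'
import numpy as np, cv2
from scipy.spatial.transform import Rotation as R
from plant import ctrl
def cam(name, st=None):
    c=ctrl.get_calibration(name)
    if 'hand_eye' in c:
        st=st or ctrl.get_state()
        T=np.eye(4);T[:3,:3]=R.from_quat(st['tcp_rot']).as_matrix();T[:3,3]=st['eef_pos']
        T=T@np.array(c['hand_eye'])
    else:
        T=np.eye(4);T[:3,:3]=R.from_quat(c['orientation']).as_matrix();T[:3,3]=c['xyz']
    return c,T
def ray(px,c,T):
    u,v=px
    d=T[:3,:3]@np.array([(u-c['cx'])/c['fx'],-(v-c['cy'])/c['fy'],-1.])
    return T[:3,3],d
def atz(px,z,c,T):
    o,d=ray(px,c,T); return o+d*(z-o[2])/d[2]
def proj(p,c,T):
    q=T[:3,:3].T@(np.asarray(p)-T[:3,3]); return np.array([c['cx']+c['fx']*q[0]/-q[2],c['cy']-c['fy']*q[1]/-q[2]])
def save(img,f,crop=None,s=1):
    if crop: x0,y0,x1,y1=crop; img=img[y0:y1,x0:x1]
    cv2.imwrite('pics/'+f,cv2.resize(img[:,:,::-1],None,fx=s,fy=s,interpolation=cv2.INTER_CUBIC))
E
python3 - <<'E'
from h import *
print({n:ctrl.get_calibration(n) for n in('scene','top','wrist')})
print(ctrl.get_state())
top=ctrl.read_camera('top'); 
hts=dict(twin_block=.03,disc_block=.03,check_base=.034,kit_tray=.02,meter_stand=.06,skin_meter=.16,cream_jar=.045,serum_bottle=.088,balm_tin=.029)
c,T=cam('top')
for n in hts:
    for d in ctrl.boxes_of(n,'top')[:3]:
        p=np.array(d['xy'])*[512,384]; print(n,round(d['p'],2),p.round(),atz(p,hts[n],c,T).round(3))
sc=ctrl.read_camera('scene')
save(np.vstack([top,sc]),'a.png',s=.78)
save(top,'top.png',s=1.5)
E
```

```text
pics
{'scene': {'fx': 359.9150827590141, 'fy': 359.9150827590141, 'cx': 256.2387286497691, 'cy': 188.4971866621756, 'xyz': array([ 0.77288634, -0.69872258,  0.51277885]), 'orientation': array([0.48443487, 0.07474638, 0.14425329, 0.85960853])}, 'top': {'fx': 444.8381039524542, 'fy': 444.8381039524542, 'cx': 254.52473325111586, 'cy': 188.67391247493282, 'xyz': array([-0.05776619,  0.03420945,  0.86729052]), 'orientation': array([-0.21770828,  0.23509268,  0.68970024, -0.64934437])}, 'wrist': {'fx': 298.6574201626044, 'fy': 298.6574201626044, 'cx': 257.2932070722176, 'cy': 189.52497487903557, 'hand_eye': array([[-7.46354347e-04,  9.62409159e-01,  2.71602751e-01,
         6.84014480e-02],
       [ 9.99999693e-01,  7.83481731e-04, -2.82614092e-05,
        -1.05327755e-03],
       [-2.39994833e-04,  2.71602647e-01, -9.62409448e-01,
        -1.23776941e-01],
       [ 0.00000000e+00,  0.00000000e+00,  0.00000000e+00,
         1.00000000e+00]])}}
{'time': 0.0, 'qpos': array([ 1.10701829e+00,  2.87197785e-01,  1.57815935e+00, -2.57803423e-05,
        1.27858205e+00, -1.49990387e-01]), 'dq': ar
[... 538 characters left out ...]
135476979}
twin_block 0.98 [323. 234.] [ 0.447 -0.151  0.03 ]
disc_block 0.55 [290. 213.] [ 0.505 -0.085  0.03 ]
check_base 0.82 [216. 229.] [0.47  0.082 0.034]
kit_tray 0.62 [309. 229.] [ 0.468 -0.125  0.02 ]
kit_tray 0.5 [290. 215.] [ 0.508 -0.086  0.02 ]
meter_stand 0.95 [270. 177.] [ 0.589 -0.045  0.06 ]
meter_stand 0.37 [178. 187.] [0.572 0.166 0.06 ]
skin_meter 0.66 [160. 215.] [0.428 0.181 0.16 ]
skin_meter 0.6 [212. 231.] [0.386 0.083 0.16 ]
skin_meter 0.58 [268. 143.] [ 0.604 -0.039  0.16 ]
cream_jar 0.62 [264. 262.] [ 0.377 -0.017  0.045]
cream_jar 0.44 [321. 236.] [ 0.433 -0.144  0.045]
serum_bottle 0.85 [225. 150.] [0.655 0.055 0.088]
balm_tin 0.57 [179. 186.] [0.598 0.169 0.029]
```

View pics/top.png

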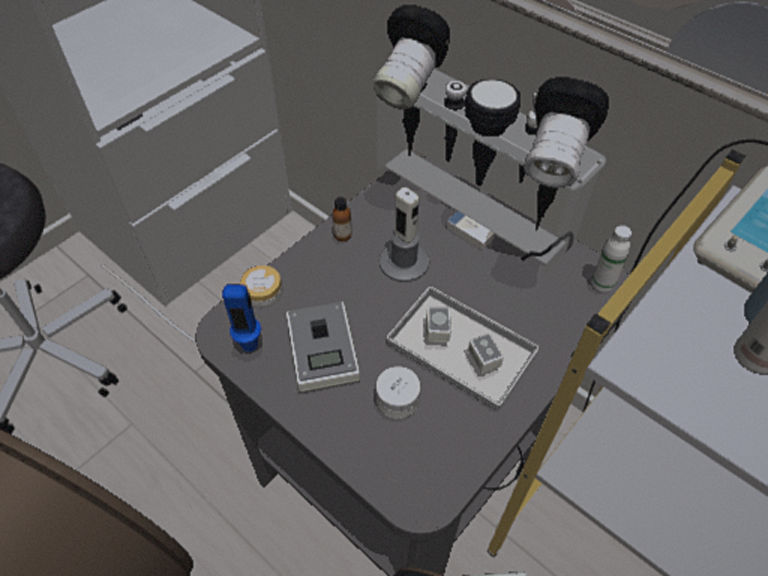

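View pics/a.png

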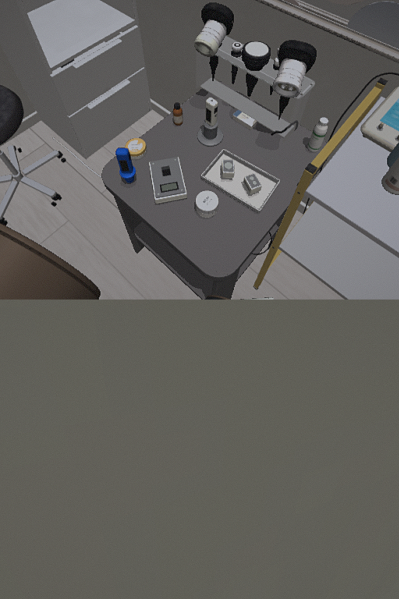

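The top view (shown at 1.5x) has the white meter in its stand at about (270,145) px and the blue look-alike at (161,210), which isn't the one meant. The base is at (215,230), with its socket at (212,219) on the far side. In the tray, the single-disc block is at (292,217) and the two-stud block at (323,235). The scene camera shows only a wall, so I'll use the wrist camera from above instead.

Call:
apply_moves --pt "0.16 -0.18 0.1 0 0 0.1" --pt "0.33 -0.36 0.1 0 0 0.2" --pt "0.33 -0.36 0.1 0 0 0.4" --pt "0.33 -0.36 0.1 0 0 0.4" --pt "0.33 -0.36 0.1 0 0 0.4" --pt "0.33 -0.36 0.1 0 0 0.4" --pt "0.33 -0.84 0.1 0 0 0.4" --pt "0.33 -0.84 0.1 0 0 0.4" --pt "0.33 -0.84 0.1 0 0 0.4" --pt "0.33 -0.84 0.1 0 0 0.4" --pt "0.33 -0.84 0.1 0 0 0.4" --pt "0.33 -0.84 0.1 0 0 0.4" --pt "0.33 -0.84 0.1 0 0 0.4" --pt "0.33 -0.84 0.1 0 0 0.4" --pt "0.33 -0.84 0.1 0 0 0.4" --jaw 1

```text
time: 2.42
eef_pos: [0.4723, -0.0293, 0.3304]
tcp_rot: [-0.0, 1.0, 0.0, 0.0]
contact_force: [0.6, 1.4, -0.0]
opening: 1.001
finger_force: 0.0
```

```bash
python3 - <<'E'
from h import *
st=ctrl.get_state(); print(st['time'],st['eef_pos'],st['tcp_rot'],st['qpos'])
im=ctrl.read_camera('wrist'); c,T=cam('wrist',st)
np.savez('v1.npz',im=im,T=T)
hts=dict(twin_block=.047,disc_block=.047,check_base=.034,kit_tray=.02,meter_stand=.06,skin_meter=.16)
for n in hts:
    for d in ctrl.silhouettes(n,'wrist')[:3]:
        p=np.array(d['xy'])*[512,384]; 
        (cx,cy),wh,a=cv2.minAreaRect(np.argwhere(d['pixels'])[:,::-1].astype(np.float32))
        print(n,round(d['p'],2),p.round(),atz(p,hts[n],c,T).round(3),np.round([cx,cy,*wh,a],1))
save(im,'w1.png',s=1.5)
E
```

```text
2.425 [ 0.47226401 -0.02933865  0.33041869] [-3.10980448e-04  9.99999912e-01  2.65284346e-04  9.91789760e-05] [-2.77215605e-01 -2.27046220e-01  1.95724717e+00  5.71866970e-04
  1.41134633e+00 -1.84872468e+00]
twin_block 0.95 [168. 136.] [ 0.444 -0.151  0.047] [170.1 135.1  36.9  29.2  66.3]
disc_block 0.77 [216. 174.] [ 0.496 -0.088  0.047] [217.  173.5  35.   26.   90. ]
check_base 0.83 [342. 158.] [0.476 0.09  0.034] [338.3 158.2  90.5  67.5  82.9]
kit_tray 0.74 [193. 150.] [ 0.467 -0.123  0.02 ] [192.9 150.8 142.9  83.1  37.9]
meter_stand 0.71 [249. 249.] [ 0.605 -0.042  0.06 ] [245.9 253.2  49.4  38.9   5.5]
meter_stand 0.63 [394. 233.] [0.579 0.166 0.06 ] [392.3 233.2  46.   41.   45. ]
skin_meter 0.96 [438. 178.] [0.474 0.153 0.16 ] [440.7 179.9  88.5  32.9  18.4]
skin_meter 0.9 [244. 294.] [ 0.609 -0.045  0.16 ] [242.9 294.3  30.3  67.1   3.5]
```

View pics/w1.png

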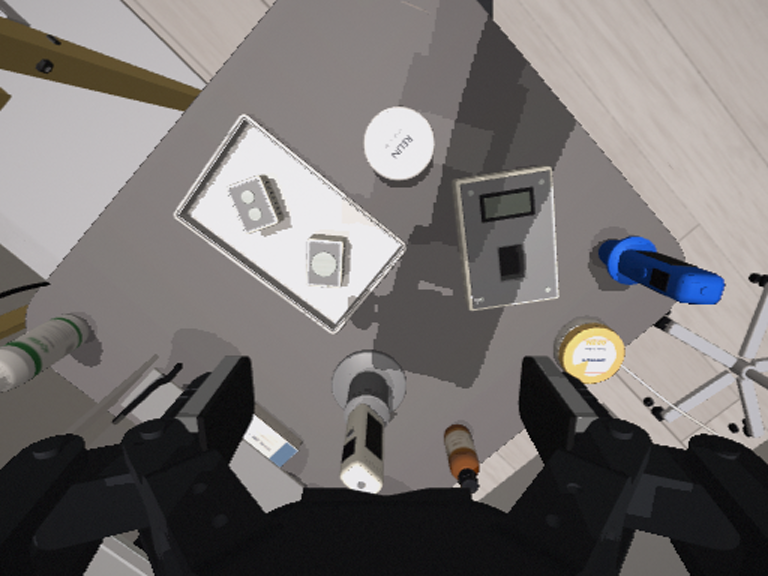

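In the wrist view (1.5x), the two-stud block is at (250,203), with its studs at (247,196) and (254,214). The single-disc block is at (324,262). The base is at (506,238), with its socket at (511,261), and the white meter in its stand is at (363,420). The blue look-alike at (660,270) isn't the one meant. The two-stud block at (250,203) is the target, so I'll confirm it from closer in.

Call:
apply_moves --pt "-0.01 -0.05 -0.02 0 0 0.2" --pt "-0.035 -0.1 -0.08 0 0 0.4" --pt "-0.035 -0.15 -0.13 0 0 0.62" --pt "-0.035 -0.15 -0.18 0 0 0.62" --pt "-0.035 -0.15 -0.21 0 0 0.62" --pt "-0.035 -0.15 -0.21 0 0 0.62" --pt "-0.035 -0.15 -0.21 0 0 0.62" --pt "-0.035 -0.15 -0.21 0 0 0.62"

```text
time: 3.78
eef_pos: [0.4454, -0.1503, 0.1641]
tcp_rot: [-0.241, 0.97, -0.001, 0.001]
contact_force: [0.1, -0.0, -0.2]
opening: 1.0
finger_force: 0.0
```

```bash
python3 - <<'E'
from h import *
st=ctrl.get_state(); print(st['time'],st['eef_pos'],st['tcp_rot'],st['qpos'])
im=ctrl.read_camera('wrist'); c,T=cam('wrist',st)
np.savez('v2.npz',im=im,T=T)
for n in ['twin_block','disc_block']:
    for d in ctrl.silhouettes(n,'wrist')[:2]:
        p=np.array(d['xy'])*[512,384]; 
        (cx,cy),wh,a=cv2.minAreaRect(np.argwhere(d['pixels'])[:,::-1].astype(np.float32))
        print(n,round(d['p'],2),p.round(),atz(p,.046,c,T).round(3),np.round([cx,cy,*wh,a],1))
        if n=='twin_block': q=p
x,y=int(q[0]),int(q[1]); x0,y0=max(0,x-60),max(0,y-50);print(x0,y0)
save(im,'w2.png',(x0,y0,x0+130,y0+100),6)
E
```

```text
3.775 [ 0.44536688 -0.15030734  0.16413015] [-0.24148299  0.9704036  -0.00118833  0.00118707] [-5.41830668e-01 -8.43113324e-02  2.14447843e+00 -7.76095180e-07
  1.07806624e+00 -2.60041488e+00]
twin_block 0.71 [259. 187.] [ 0.443 -0.152  0.046] [258.  184.9  40.8  57.1   8.4]
disc_block 0.56 [290. 264.] [ 0.493 -0.093  0.046] [289.6 263.4  44.5  56.3  34.8]
198 136
```

View pics/w2.png

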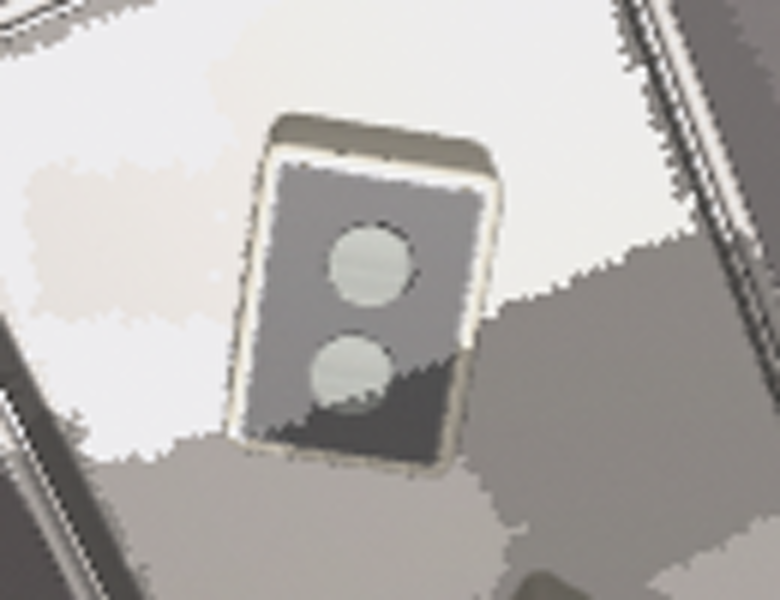

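The crop confirms it: this block has two separate studs, at crop (371,266) and (351,373), so it is the one meant. The disc block is the other one, at (290,264) in the full picture.

```bash
python3 - <<'E'
from h import *
d=np.load('v2.npz');T=d['T'];c=ctrl.get_calibration('wrist')
f=lambda U:(198+(U[0]+.5)/6-.5,136+(U[1]+.5)/6-.5)
s=[atz(f(U),.0475,c,T) for U in [(371,266),(351,373)]]
k=[atz(f(U),.046,c,T) for U in [(278,140),(498,175),(450,472),(230,437)]]
print('studs',np.round(s,4),'mid',np.mean(s,0).round(4),'dist',np.linalg.norm(s[1]-s[0]),np.degrees(np.arctan2(*(s[1]-s[0])[[1,0]])))
print('corners',np.round(k,4),'mid',np.mean(k,0).round(4))
for i in range(4):
    e=k[(i+1)%4]-k[i];print(np.linalg.norm(e).round(4),np.degrees(np.arctan2(e[1],e[0])).round(1))
print(R.from_matrix(T[:3,:3]).as_quat(), ctrl.get_state()['eef_pos'])
E
```

```text
studs [[ 0.4368 -0.1544  0.0475]
 [ 0.4518 -0.1496  0.0475]] mid [ 0.4443 -0.152   0.0475] dist 0.01573984871416227 17.73129995392922
corners [[ 0.4275 -0.1738  0.046 ]
 [ 0.4177 -0.1449  0.046 ]
 [ 0.4588 -0.1299  0.046 ]
 [ 0.4688 -0.1602  0.046 ]] mid [ 0.4432 -0.1522  0.046 ]
0.0305 108.8
0.0437 20.1
0.0319 -71.6
0.0435 -161.9
[-0.07212708 -0.11786924  0.84859397  0.51067877] [ 0.44490532 -0.15013687  0.16345006]
```

Call:
apply_moves --pt "-0.001 -0.002 -0.04 0 0 -0.21" --pt "-0.001 -0.002 -0.08 0 0 -0.21" --pt "-0.001 -0.002 -0.12 0 0 -0.21" --pt "-0.001 -0.002 -0.14 0 0 -0.21" --pt "-0.001 -0.002 -0.153 0 0 -0.21" --pt "-0.001 -0.002 -0.153 0 0 -0.21" --pt "-0.001 -0.002 -0.153 0 0 -0.21" --pt "-0.001 -0.002 -0.153 0 0 -0.21" --jaw 0.7

```text
time: 4.92
eef_pos: [0.4442, -0.152, 0.0409]
tcp_rot: [-0.161, 0.987, -0.001, 0.001]
contact_force: [0.5, 0.4, -0.9]
opening: 0.701
finger_force: 0.0
```

Position is good (yaw 18.5°). Now closing gently.

Call:
apply_moves --pt "0 0 0 0 0 0" --pt "0 0 0 0 0 0" --pt "0 0 0 0 0 0" --pt "0 0 0 0 0 0" --pt "0 0 0 0 0 0" --pt "0 0 0 0 0 0" --pt "0 0 0 0 0 0" --pt "0 0 0 0 0 0" --jaw 0.2 --squeeze 35

```text
time: 5.92
eef_pos: [0.4439, -0.1518, 0.0405]
tcp_rot: [-0.16, 0.987, -0.0, 0.0]
contact_force: [-0.4, 0.1, 6.2]
opening: 0.392
finger_force: 35.4
```

Call:
apply_moves --pt "0 0 0.03 0 0 0" --pt "0 0 0.08 0 0 0" --pt "0 0 0.14 0 0 0" --pt "0.005 0.05 0.19 0 0 -0.1" --pt "0.015 0.12 0.19 0 0 -0.2" --pt "0.02 0.19 0.19 0 0 -0.31" --pt "0.028 0.25 0.19 0 0 -0.31" --pt "0.028 0.29 0.19 0 0 -0.31" --pt "0.028 0.3 0.19 0 0 -0.31" --pt "0.028 0.3 0.19 0 0 -0.31" --pt "0.028 0.3 0.19 0 0 -0.31" --pt "0.028 0.3 0.19 0 0 -0.31"

```text
time: 7.42
eef_pos: [0.466, 0.0875, 0.1919]
tcp_rot: [-0.039, 0.999, -0.0, -0.0]
contact_force: [-0.4, -0.6, 0.3]
opening: 0.393
finger_force: 35.1
```

```bash
python3 - <<'E'
from h import *
st=ctrl.get_state(); print(st['time'],st['eef_pos'],st['tcp_rot'],st['qpos'],st['opening'],st['finger_force'],st['contact_force'])
im=ctrl.read_camera('wrist'); c,T=cam('wrist',st)
np.savez('v3.npz',im=im,T=T)
p=proj([.4965,.0885,.034],c,T);print(p)
for d in ctrl.silhouettes('twin_block','wrist')[:1]+ctrl.silhouettes('check_base','wrist')[:1]: print(d['p'],np.array(d['xy'])*[512,384])
x0,y0=int(p[0])-80,int(p[1])-60; print(x0,y0)
save(im,'w3.png',(x0,y0,x0+160,y0+120),5)
E
```

```text
7.425 [0.466014   0.08745717 0.19185035] [-3.85981409e-02  9.99254809e-01 -8.95593762e-05 -3.76627664e-05] [-2.88376072e-02 -1.08320509e-01  2.11140429e+00 -2.02401635e-04
  1.13857197e+00 -1.67676461e+00] 0.3928910997877127 35.11269807815552 [-0.39770717 -0.56851435  0.31162643]
[257.15154332 208.63406239]
0.95 [255.8976 255.7056]
0.8 [260.1984 164.6976]
177 148
```

View pics/w3.png

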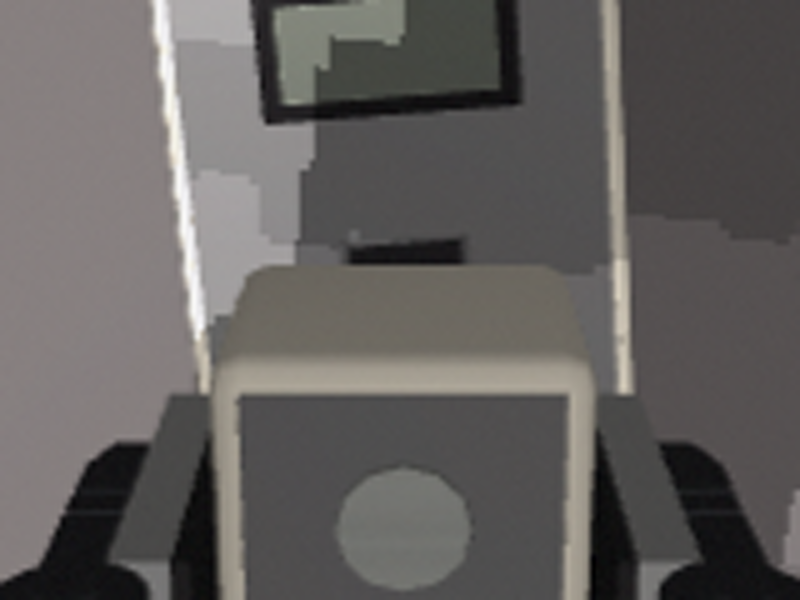

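The held block hides most of the socket; only its near edge shows, at crop (405,240). I'll view it from higher up.

Call:
apply_moves --pt "0.01 0 0.05 0 0 0" --pt "0.025 0 0.1 0 0 0" --pt "0.025 0 0.125 0 0 0" --pt "0.025 0 0.125 0 0 0" --pt "0.025 0 0.125 0 0 0" --pt "0.025 0 0.125 0 0 0"

```text
time: 8.32
eef_pos: [0.4851, 0.0884, 0.2901]
tcp_rot: [-0.039, 0.999, 0.0, -0.002]
contact_force: [-0.8, -0.6, -1.0]
opening: 0.396
finger_force: 35.1
```

```bash
python3 - <<'E'
from h import *
st=ctrl.get_state(); print(st['time'],st['eef_pos'],st['tcp_rot'])
im=ctrl.read_camera('wrist'); c,T=cam('wrist',st)
np.savez('v4.npz',im=im,T=T)
p=proj([.4965,.0885,.034],c,T);print(p)
x0,y0=176,130
save(im,'w4.png',(x0,y0,x0+160,y0+120),5)
E
```

```text
8.325 [0.48510964 0.08841347 0.29010515] [-3.94037188e-02  9.99222183e-01  9.41033806e-05 -1.53838314e-03]
[257.43233559 170.04899803]
```

View pics/w4.png

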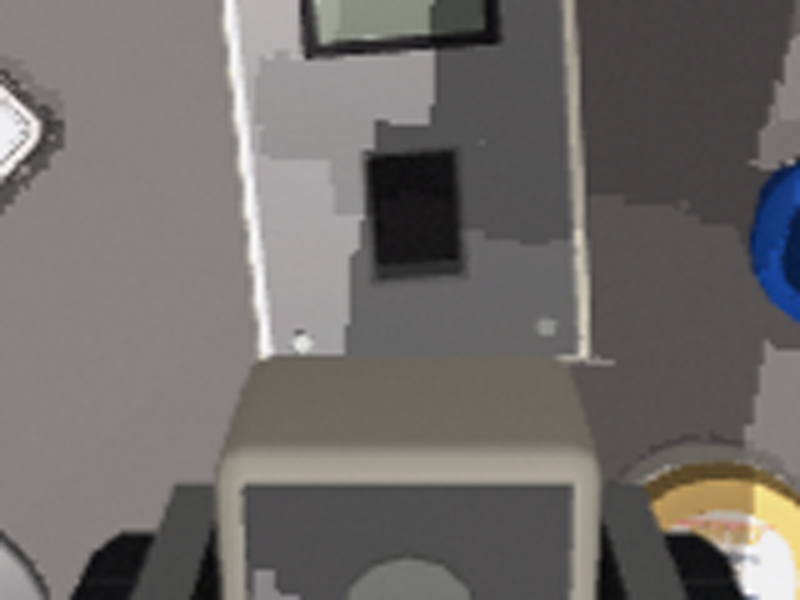

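```bash
python3 - <<'E'
from h import *
c=ctrl.get_calibration('wrist')
d=np.load('v4.npz');T=d['T']
f=lambda U,x0,y0,s:(x0+(U[0]+.5)/s-.5,y0+(U[1]+.5)/s-.5)
k=[atz(f(U,176,130,5),.034,c,T) for U in [(367,151),(457,148),(465,274),(376,281)]]
print(np.round(k,4),np.mean(k,0))
for i in range(4):
    e=k[(i+1)%4]-k[i];print(np.linalg.norm(e).round(4),np.degrees(np.arctan2(e[1],e[0])).round(1))
b=[atz(f(U,176,130,5),.034,c,T) for U in [(228,0),(268,358),(569,0),(586,358)]]
for i in (0,2):
    e=b[i+1]-b[i];print('edge',np.degrees(np.arctan2(e[1],e[0])).round(2),b[i+1].round(4))
# held block in v3
d=np.load('v3.npz');T3=d['T'];im=d['im']
he=np.array(c['hand_eye'])
g=cv2.cvtColor(im,cv2.COLOR_RGB2GRAY)[230:384,200:320]
for ci in cv2.HoughCircles(cv2.resize(g,None,fx=4,fy=4,interpolation=cv2.INTER_CUBIC),cv2.HOUGH_GRADIENT,1,60,param1=60,param2=20,minRadius=35,maxRadius=75)[0][:5]:
    px=((ci[0]+.5)/4-.5+200,(ci[1]+.5)/4-.5+230); o,dd=ray(px,c,he); q=o+dd*((-.007-o[2])/dd[2]); print(px,ci[2]/4,'tool',q.round(4))
save(im,'w3b.png',(190,220,330,384),4)
E
```

```text
[[0.4839 0.0766 0.034 ]
 [0.4814 0.0996 0.034 ]
 [0.5145 0.1046 0.034 ]
 [0.5183 0.0814 0.034 ]] [0.49953152 0.09059495 0.034     ]
0.0231 96.4
0.0335 8.6
0.0235 -80.9
0.0346 -172.0
edge 9.11 [0.5417 0.0542 0.034 ]
edge 8.89 [0.5351 0.1389 0.034 ]
(np.float32(257.25), np.float32(254.0)) 12.8 tool [ 0.0069 -0.0012 -0.007 ]
(np.float32(257.25), np.float32(286.75)) 12.475 tool [-0.0093 -0.0012 -0.007 ]
```

View pics/w3b.png

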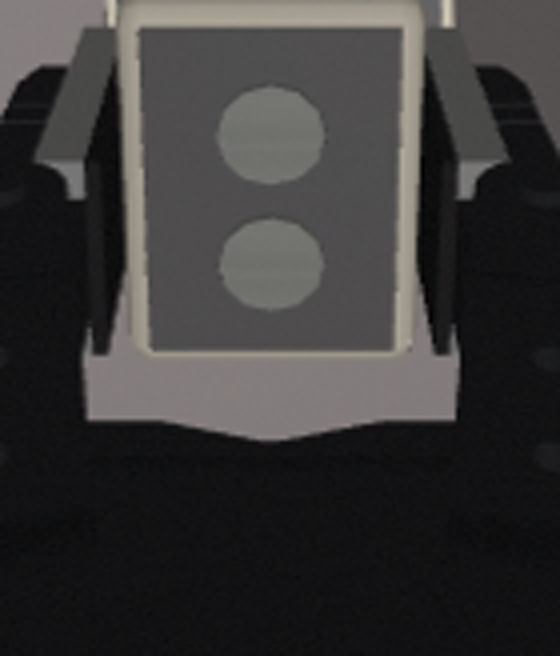

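The socket centre measures (0.4995, 0.0906), 23 x 34 mm, and the base yaw is 9°; both agree with the given sizes. The block sits square in the fingers, so I'll go above the socket.

Call:
apply_moves --pt "0.0165 0.004 -0.05 0 0 0.1" --pt "0.0165 0.004 -0.11 0 0 0.1" --pt "0.0165 0.004 -0.17 0 0 0.1" --pt "0.0165 0.004 -0.22 0 0 0.1" --pt "0.0165 0.004 -0.25 0 0 0.1" --pt "0.0165 0.004 -0.256 0 0 0.1" --pt "0.0165 0.004 -0.256 0 0 0.1" --pt "0.0165 0.004 -0.256 0 0 0.1" --pt "0.0165 0.004 -0.256 0 0 0.1" --pt "0.0165 0.004 -0.256 0 0 0.1"

```text
time: 9.62
eef_pos: [0.4996, 0.0917, 0.0879]
tcp_rot: [-0.079, 0.997, -0.0, 0.001]
contact_force: [0.9, -0.3, -1.4]
opening: 0.394
finger_force: 35.1
```

```bash
python3 - <<'E'
from h import *
st=ctrl.get_state(); print(st['time'],st['eef_pos'],R.from_quat(st['tcp_rot']).as_matrix().round(4),st['contact_force'])
E
```

```text
9.625 [0.49955401 0.09166332 0.0878772 ] [[-9.876e-01 -1.568e-01  1.400e-03]
 [-1.568e-01  9.876e-01 -0.000e+00]
 [-1.400e-03 -3.000e-04 -1.000e+00]] [ 0.86123079 -0.29860386 -1.408293  ]
```

Call:
apply_moves --pt "-0.0015 0 0 0 0 0" --pt "-0.0015 0 -0.008 0 0 0" --pt "-0.0015 0 -0.014 0 0 0" --pt "-0.0015 0 -0.018 0 0 0" --pt "-0.0015 0 -0.021 0 0 0" --pt "-0.0015 0 -0.024 0 0 0" --pt "-0.0015 0 -0.026 0 0 0" --pt "-0.0015 0 -0.026 0 0 0" --pt "-0.0015 0 -0.026 0 0 0"

```text
time: 10.75
eef_pos: [0.498, 0.0916, 0.0664]
tcp_rot: [-0.079, 0.997, -0.0, 0.0]
contact_force: [1.1, -0.4, -1.0]
opening: 0.392
finger_force: 35.1
```

Call:
apply_moves --pt "0 0 -0.002 0 0 0" --pt "0 0 -0.004 0 0 0" --pt "0 0 -0.006 0 0 0" --pt "0 0 -0.008 0 0 0" --pt "0 0 -0.0095 0 0 0" --pt "0 0 -0.0095 0 0 0" --pt "0 0 -0.0095 0 0 0"

```text
time: 11.62
eef_pos: [0.4979, 0.0917, 0.059]
tcp_rot: [-0.079, 0.997, -0.0, -0.0]
contact_force: [-1.9, -0.0, 2.8]
opening: 0.391
finger_force: 35.5
```

Call:
apply_moves --pt "0 0 -0.001 0 0 0" --pt "0 0 -0.002 0 0 0" --pt "0 0 -0.002 0 0 0" --pt "0 0 -0.002 0 0 0"

```text
time: 12.12
eef_pos: [0.498, 0.0917, 0.0589]
tcp_rot: [-0.079, 0.997, -0.0, -0.001]
contact_force: [-6.3, 0.1, 12.5]
opening: 0.391
finger_force: 36.7
```

Call:
apply_moves --pt "0 0 0.001 0 0 0" --pt "0 0 0.001 0 0 0" --pt "0 0 0.001 0 0 0" --pt "0 0 0.001 0 0 0" --pt "0 0 0.02 0 0 0" --pt "0 0 0.06 0 0 0" --pt "0 0 0.12 0 0 0" --pt "0 0 0.18 0 0 0" --pt "-0.01 0 0.2 0 0 0" --pt "-0.01 0 0.2 0 0 0" --pt "-0.01 0 0.2 0 0 0" --pt "-0.01 0 0.2 0 0 0" --jaw 0.75

```text
time: 13.62
eef_pos: [0.4889, 0.0916, 0.215]
tcp_rot: [-0.079, 0.997, 0.0, -0.002]
contact_force: [0.4, -1.0, 0.3]
opening: 0.745
finger_force: 0.0
```

```bash
python3 - <<'E'
from h import *
st=ctrl.get_state(); print(st['time'],st['eef_pos'],st['tcp_rot'],st['qpos'])
im=ctrl.read_camera('wrist'); c,T=cam('wrist',st)
np.savez('v5.npz',im=im,T=T)
p=proj([.498,.0917,.0655],c,T);print(p)
g=cv2.cvtColor(im,cv2.COLOR_RGB2GRAY);x,y=p.astype(int)
g=cv2.resize(g[y-40:y+40,x-40:x+40],None,fx=4,fy=4,interpolation=cv2.INTER_CUBIC)
for ci in cv2.HoughCircles(g,cv2.HOUGH_GRADIENT,1,40,param1=50,param2=15,minRadius=18,maxRadius=40)[0][:5]:
    px=((ci[0]+.5)/4-.5+x-40,(ci[1]+.5)/4-.5+y-40); print(px,ci[2]/4,atz(px,.0655,c,T).round(4))
for d in ctrl.silhouettes('skin_meter','wrist')[:3]: print(d['p'],np.array(d['xy'])*[512,384])
a=im[y-60:y+60,x-80:x+80]
save(a,'w5.png',None,4)
E
```

```text
13.625 [0.48890517 0.09160254 0.21497654] [-7.85572730e-02  9.96907676e-01  2.03505581e-04 -1.94933555e-03] [-1.90637707e-02 -7.61266012e-02  2.03698275e+00  2.67354940e-05
  1.18465628e+00 -1.74714711e+00]
[256.97177903 190.89907661]
(np.float64(256.0), np.float64(183.5)) 5.975 [0.491  0.0897 0.0655]
(np.float64(256.0), np.float64(200.0)) 6.025 [0.5071 0.0922 0.0655]
(np.float64(246.5), np.float64(188.5)) 9.025 [0.4972 0.0815 0.0655]
(np.float64(247.75), np.float64(206.25)) 6.4 [0.5146 0.0853 0.0655]
(np.float64(266.5), np.float64(174.25)) 5.175 [0.4806 0.098  0.0655]
0.96 [377.2928 212.5056]
0.51 [ 66.7136 338.3808]
```

View pics/w5.png

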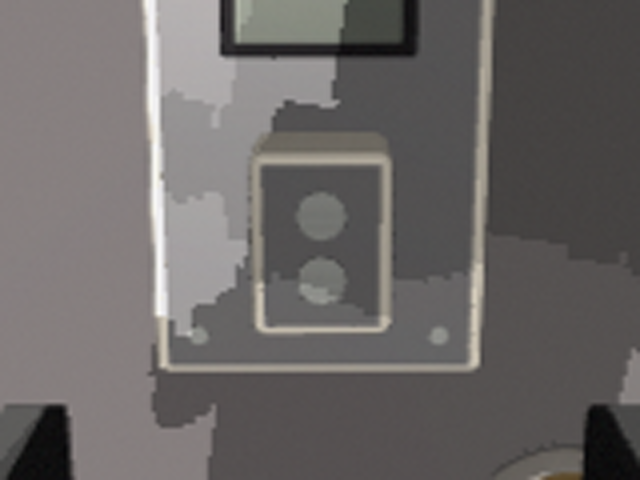

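The block is home and square on the deck, with studs at crop (321,215) and (321,280). Before moving to the meter, I'll check clearance to the wall shelf behind it.

```bash
python3 - <<'E'
from h import *
c,T=cam('top')
for n,p in dict(nozzleL=(265,65),nozzleR=(370,115),edgeR=(388,120),edgeL=(278,60),lowL=(258,112),lowR=(365,172),cable=(350,165)).items():
    print(n,[atz(p,z,c,T)[:2].round(2).tolist() for z in (0,.1,.2,.3,.45)])
E
```

```text
nozzleL [[1.09, -0.07], [0.95, -0.06], [0.82, -0.05], [0.69, -0.04], [0.49, -0.02]]
nozzleR [[0.84, -0.35], [0.74, -0.31], [0.64, -0.26], [0.53, -0.22], [0.38, -0.15]]
edgeR [[0.82, -0.4], [0.72, -0.35], [0.62, -0.3], [0.52, -0.25], [0.37, -0.17]]
edgeL [[1.11, -0.12], [0.97, -0.1], [0.84, -0.08], [0.7, -0.06], [0.5, -0.04]]
lowL [[0.87, -0.04], [0.77, -0.03], [0.66, -0.02], [0.55, -0.01], [0.39, -0.0]]
lowR [[0.64, -0.29], [0.56, -0.26], [0.48, -0.22], [0.4, -0.18], [0.28, -0.12]]
cable [[0.67, -0.26], [0.58, -0.23], [0.5, -0.19], [0.42, -0.16], [0.29, -0.11]]
```

Call:
apply_moves --pt "0.02 -0.02 0.05 0 0 0" --pt "0.04 -0.06 0.1 0 0 0" --pt "0.07 -0.11 0.106 0 0 -0.1" --pt "0.1 -0.16 0.106 0 0 -0.2" --pt "0.1 -0.168 0.106 0 0 -0.2" --pt "0.1 -0.168 0.106 0 0 -0.2" --pt "0.1 -0.168 0.106 0 0 -0.2" --pt "0.1 -0.168 0.106 0 0 -0.2"

```text
time: 14.72
eef_pos: [0.5696, -0.0417, 0.302]
tcp_rot: [-0.001, 1.0, 0.0, -0.0]
contact_force: [-0.1, 0.4, 0.5]
opening: 0.754
finger_force: 0.0
```

```bash
python3 - <<'E'
from h import *
st=ctrl.get_state(); print(st['time'],st['eef_pos'],st['tcp_rot'],st['qpos'],st['contact_force'])
im=ctrl.read_camera('wrist'); c,T=cam('wrist',st)
np.savez('v6.npz',im=im,T=T)
for n in ('skin_meter','meter_stand'):
  for d in ctrl.silhouettes(n,'wrist')[:2]:
    m=d['pixels'];r,cc=np.nonzero(m);print(n,d['p'],np.array(d['xy'])*[512,384],r.min(),r.max(),cc.min(),cc.max())
p=proj([.607,-.043,.162],c,T);print(p, proj([.607,-.043,.06],c,T))
x,y=p.astype(int);x0=max(0,x-80);y0=max(0,min(264,y-70));print(x0,y0)
save(im,'w6.png',(x0,y0,x0+160,y0+120),5)
E
```

```text
14.725 [ 0.56955891 -0.04168607  0.30195599] [-9.81447282e-04  9.99999515e-01  8.06021168e-05 -3.19702583e-06] [-2.50737581e-01  2.13900949e-02  1.78007211e+00  1.58733919e-04
  1.34017680e+00 -1.82353309e+00] [-0.10528392  0.4170926   0.47170128]
skin_meter 0.82 [249.7024 236.5824] 206 273 233 269
skin_meter 0.59 [464.896   97.3056] 81 119 427 511
meter_stand 0.63 [253.3888 196.9152] 181 226 225 280
[257.02254215 221.79579329] [257.03748079 191.74297434]
177 151
```

View pics/w6.png

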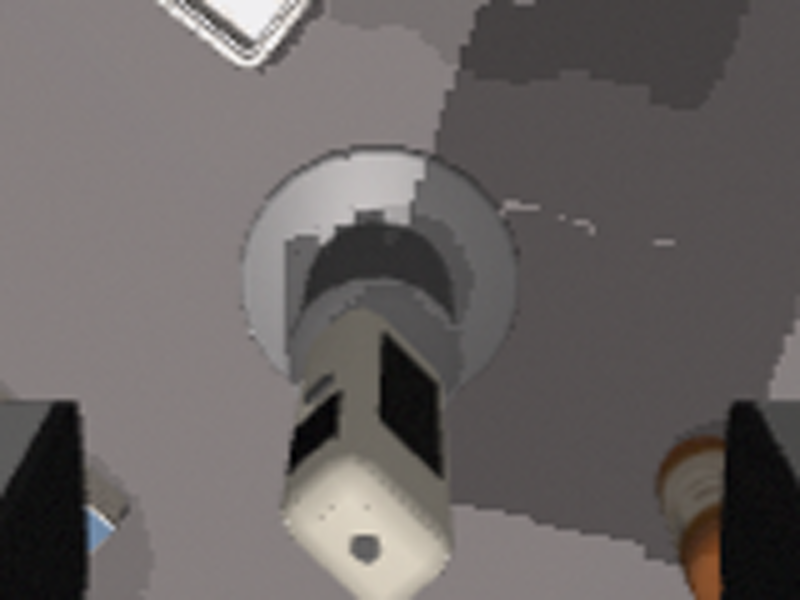

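The crop shows the white meter in its stand. Its top face has corners at crop (350,455), (285,510) and (450,545), and the large dark pad is on the long face toward the lower right. The long axis is at about 48°. I'll fit that pose properly.

```bash
python3 - <<'E'
from h import *
from scipy.optimize import least_squares
d=np.load('v6.npz');T=d['T'];c=ctrl.get_calibration('wrist')
f=lambda U:np.array((177+(U[0]+.5)/5-.5,151+(U[1]+.5)/5-.5))
obs=[f(U) for U in [(350,449),(279,510),(455,546)]]
def cor(v):
    x,y,a,s=v;e=np.array([np.cos(a),np.sin(a),0]);n=np.array([-e[1],e[0],0]);o=np.array([x,y,.162])
    return [o-.017*s*e+.012*s*-n*-1*0+ (-.012*s*n if 0 else 0) for _ in ()] or [o+s*(-.017*e+k*.012*n) for k in (1,-1)]+[o+s*(.017*e+k*.012*n) for k in (1,-1)]
def res(v):
    k=[proj(q,c,T) for q in cor(v)]
    k=np.array(k); # nearest corner matching
    return np.concatenate([k[np.argmin(np.linalg.norm(k-o,axis=1))]-o for o in obs])
for a0 in (35,48,60):
    r=least_squares(res,[.61,-.045,np.radians(a0),1]);print(r.x[:2],np.degrees(r.x[2]),r.x[3],r.cost)
print('mid', atz(f((368,528)),.162,c,T))
# stand foot: extreme columns/top row
def rf(v):
    t=np.linspace(0,2*np.pi,180);P=np.array([proj([v[0]+.042*np.cos(q),v[1]+.042*np.sin(q),.006],c,T) for q in t])
    return [P[:,0].min()-f((243,0))[0],P[:,0].max()-f((517,0))[0],P[:,1].min()-f((0,146))[1]]
r=least_squares(rf,[.6,-.045]);print('foot',r.x,r.fun)
E
```

```text
[ 0.64329072 -0.05005939] 43.202533895978114 -0.842983572659313 0.4148473881921529
[ 0.63544806 -0.05560966] 100.85861746995643 0.7278666325114268 113.32819639869065
[ 0.63544806 -0.05560966] 100.85860064653683 0.7278665941764892 113.32819639871106
mid [ 0.64311716 -0.04964638  0.162     ]
foot [ 0.64675396 -0.04955178] [-0.88354688  0.88462932  0.04567499]
```

Call:
apply_moves --pt "0 0 -0.03 0 0 0.2" --pt "0 0 -0.06 0 0 0.4" --pt "0 0 -0.09 0 0 0.6" --pt "0 0 -0.12 0 0 0.8" --pt "0 0 -0.125 0 0 0.98" --pt "0.03 -0.003 -0.125 0 0 0.98" --pt "0.06 -0.006 -0.125 0 0 0.98" --pt "0.093 -0.009 -0.125 0 0 0.98" --pt "0.093 -0.009 -0.125 0 0 0.98" --pt "0.093 -0.009 -0.125 0 0 0.98" --pt "0.093 -0.009 -0.125 0 0 0.98" --jaw 0.65

```text
time: 16.25
eef_pos: [0.6435, -0.0497, 0.2019]
tcp_rot: [-0.376, 0.927, 0.0, -0.0]
contact_force: [-0.2, -0.4, 0.4]
opening: 0.653
finger_force: 0.0
```

```bash
python3 - <<'E'
from h import *
st=ctrl.get_state(); print(st['time'],st['eef_pos'],st['tcp_rot'],st['qpos'],st['contact_force'])
im=ctrl.read_camera('wrist'); c,T=cam('wrist',st)
np.savez('v7.npz',im=im,T=T)
print(proj([.643,-.0495,.162],c,T),proj(st['eef_pos']+[0,0,.162-st['eef_pos'][2]],c,T))
save(im,'w7.png',(156,164,356,384),2.7)
E
```

```text
16.25 [ 0.64354713 -0.0497185   0.20190178] [-3.75659888e-01  9.26757562e-01  1.36884893e-04 -2.26473874e-04] [-2.34054601e-01  2.63876811e-01  1.69510551e+00 -4.31214443e-05
  1.18313808e+00 -2.57505207e+00] [-0.17592582 -0.38867627  0.42235725]
[259.85219248 227.22738934] [258.94144707 227.60630503]
```

View pics/w7.png

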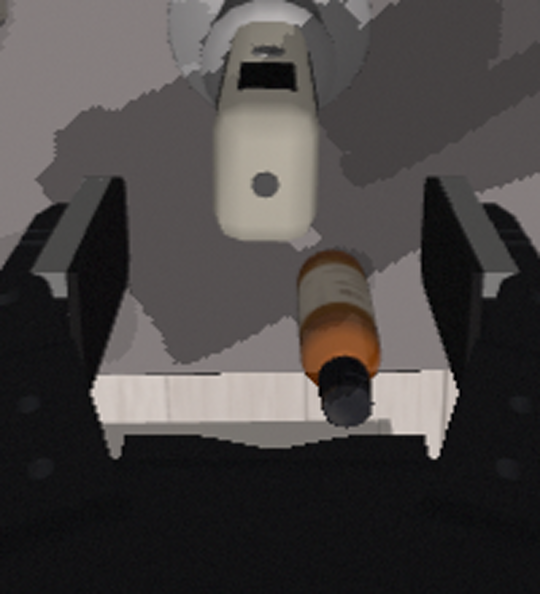

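The meter's top face is at crop (267,176) and square with the fingers. It sits about 1.5 mm off toward tool −y, and the serum bottle is well clear. I'll correct that and descend.

Call:
apply_moves --pt "0.0013 -0.0013 -0.03 0 0 0" --pt "0.0013 -0.0013 -0.06 0 0 0" --pt "0.0013 -0.0013 -0.085 0 0 0" --pt "0.0013 -0.0013 -0.096 0 0 0" --pt "0.0013 -0.0013 -0.096 0 0 0" --pt "0.0013 -0.0013 -0.096 0 0 0" --pt "0.0013 -0.0013 -0.096 0 0 0"

```text
time: 17.18
eef_pos: [0.646, -0.0511, 0.1263]
tcp_rot: [-0.376, 0.927, -0.001, 0.001]
contact_force: [0.4, -0.1, -0.4]
opening: 0.651
finger_force: 0.0
```

Call:
apply_moves --pt "0 0 0 0 0 0" --pt "0 0 0 0 0 0" --pt "0 0 0 0 0 0" --pt "0 0 0 0 0 0" --pt "0 0 0 0 0 0" --pt "0 0 0 0 0 0" --pt "0 0 0 0 0 0" --pt "0 0 0 0 0 0" --jaw 0.1 --squeeze 40

```text
time: 18.18
eef_pos: [0.6455, -0.051, 0.1256]
tcp_rot: [-0.376, 0.927, -0.0, 0.0]
contact_force: [-2.6, 0.9, 5.9]
opening: 0.277
finger_force: 39.7
```

The grip is right (0.277 of 85 mm is about 24 mm). Next: lift straight up, then carry the meter to above the block.

Call:
apply_moves --pt "0 0 0.01 0 0 0" --pt "0 0 0.03 0 0 0" --pt "0 0 0.055 0 0 0" --pt "0 0 0.08 0 0 0" --pt "0 0 0.106 0 0 0" --pt "0 0 0.11 0 0 0" --pt "0 0 0.11 0 0 0" --pt "-0.02 0.02 0.11 0 0 -0.1" --pt "-0.06 0.055 0.11 0 0 -0.25" --pt "-0.1 0.095 0.11 0 0 -0.42" --pt "-0.14 0.135 0.11 0 0 -0.6" --pt "-0.17 0.165 0.11 0 0 -0.74" --pt "-0.184 0.178 0.11 0 0 -0.78" --pt "-0.184 0.178 0.11 0 0 -0.78" --pt "-0.184 0.178 0.11 0 0 -0.78" --pt "-0.184 0.178 0.11 0 0 -0.78" --pt "-0.184 0.178 0.11 0 0 -0.78" --pt "-0.184 0.178 0.11 0 0 -0.78"

```text
time: 20.42
eef_pos: [0.4984, 0.0911, 0.213]
tcp_rot: [-0.078, 0.997, 0.0, -0.0]
contact_force: [1.1, -0.4, -2.2]
opening: 0.274
finger_force: 39.6
```

```bash
python3 - <<'E'
from h import *
st=ctrl.get_state(); print(st['time'],st['eef_pos'],R.from_quat(st['tcp_rot']).as_matrix().round(4).tolist(),st['opening'],st['contact_force'],st['wrist_torque'])
im=ctrl.read_camera('wrist'); c,T=cam('wrist',st); he=np.array(c['hand_eye'])
np.savez('v8.npz',im=im,T=T)
for d in ctrl.silhouettes('skin_meter','wrist')[:2]:
    m=d['pixels'];r,cc=np.nonzero(m);print(d['p'],r.min(),r.max(),cc.min(),cc.max(),m.sum())
for z in (.037,.0):print('tcp axis px',proj([0,0,-z],c,he))
hsv=cv2.cvtColor(im,cv2.COLOR_RGB2GRAY).astype(int)
for row in range(160,384,6): print(row,hsv[row,200:316:4].tolist())
E
```

```text
20.425 [0.49836257 0.09111559 0.21304307] [[-0.9877, -0.1563, -0.0002], [-0.1563, 0.9877, -0.0], [0.0002, 0.0, -1.0]] 0.2742334614819571 [ 1.14385484 -0.41384457 -2.20530548] [ 0.05050793 -0.04082524 -0.00254529]
0.97 168 243 341 434 3973
0.82 184 329 224 292 8533
tcp axis px [260.92405101 314.44062549]
tcp axis px [259.93441194 260.390464  ]
160 [129, 129, 128, 128, 240, 147, 147, 147, 149, 147, 155, 163, 164, 164, 164, 164, 165, 166, 167, 93, 83, 83, 82, 83, 82, 115, 68, 67, 67]
166 [128, 129, 128, 129, 239, 145, 146, 146, 145, 146, 125, 81, 81, 81, 81, 82, 82, 80, 85, 101, 82, 81, 82, 80, 87, 93, 67, 66, 67]
172 [129, 129, 128, 130, 239, 145, 144, 144, 144, 145, 120, 81, 81, 95, 117, 116, 95, 82, 87, 98, 81, 81, 82, 83, 92, 71, 68, 68, 67]
178 [130, 129, 129, 129, 239, 142, 147, 165, 143, 144, 95, 80, 80, 81, 114, 115, 81, 81, 86, 91, 81, 80, 82, 82, 99, 68, 67, 67, 67]
184 [129, 129, 129, 129, 240, 163, 163, 163, 142, 142, 87, 80, 80, 49, 49, 49, 52, 81, 86, 89, 80, 81, 81, 82, 107, 67, 68, 67, 68]
190 [129, 129, 129, 130, 236, 161, 161, 162, 162, 148, 75, 78, 79, 81, 81, 82, 82,
[... 3500 characters left out ...]
17, 17, 20, 18, 19, 15, 17, 17, 17, 16, 19, 18, 16, 15, 17, 16, 18, 18, 18, 16, 15, 14, 14, 15]
358 [16, 17, 17, 13, 16, 18, 16, 19, 16, 17, 16, 18, 16, 18, 18, 17, 18, 16, 18, 12, 17, 18, 19, 18, 14, 13, 14, 15, 16]
364 [18, 16, 19, 17, 15, 16, 17, 16, 18, 16, 16, 19, 16, 16, 17, 18, 18, 18, 18, 17, 17, 17, 18, 17, 14, 16, 15, 19, 20]
370 [16, 19, 18, 18, 16, 15, 17, 19, 18, 16, 16, 20, 17, 17, 17, 17, 18, 16, 16, 17, 18, 19, 17, 20, 15, 18, 16, 14, 16]
376 [19, 17, 15, 17, 19, 17, 16, 16, 16, 18, 18, 19, 15, 15, 17, 16, 17, 16, 16, 16, 19, 18, 18, 18, 16, 16, 16, 17, 15]
382 [15, 18, 17, 17, 16, 18, 16, 16, 16, 17, 18, 17, 18, 15, 18, 15, 17, 16, 16, 16, 15, 18, 16, 15, 16, 18, 17, 15, 17]
```

Call:
apply_moves --pt "-0.0005 0.0008 -0.01 0 0 0" --pt "-0.0005 0.0008 -0.025 0 0 0" --pt "-0.0005 0.0008 -0.035 0 0 0" --pt "-0.0005 0.0008 -0.04 0 0 0" --pt "-0.0005 0.0008 -0.04 0 0 0" --pt "-0.0005 0.0008 -0.04 0 0 0" --pt "-0.0005 0.0008 -0.04 0 0 0" --pt "-0.0005 0.0008 -0.04 0 0 0"

```text
time: 21.52
eef_pos: [0.4979, 0.092, 0.1814]
tcp_rot: [-0.079, 0.997, -0.0, 0.0]
contact_force: [0.1, 0.0, -2.0]
opening: 0.28
finger_force: 39.7
```

```bash
python3 - <<'E'
from h import *
for i in range(3):
    st=ctrl.get_state(); print(st['time'],st['eef_pos'],st['contact_force'].round(2),st['wrist_torque'].round(3)); ctrl.read_camera('wrist')
M=R.from_quat(st['tcp_rot']).as_matrix();print(M.round(4).tolist())
E
```

```text
21.525 [0.49792956 0.09203176 0.18142692] [ 0.06  0.04 -2.02] [-0.024  0.021 -0.005]
21.575 [0.49788275 0.09202376 0.18137011] [-0.19 -0.71 -1.11] [-0.014 -0.027 -0.027]
21.625 [0.49786501 0.09202046 0.18132846] [ 0.5  -0.79 -2.04] [-0.012 -0.022  0.005]
[[-0.9876, -0.1567, 0.0004], [-0.1567, 0.9876, -0.0], [-0.0004, -0.0001, -1.0]]
```

Call:
apply_moves --pt "0 0 -0.0025 0 0 0" --pt "0 0 -0.004 0 0 0" --pt "0 0 -0.0055 0 0 0" --pt "0 0 -0.007 0 0 0" --pt "0 0 -0.0085 0 0 0" --pt "0 0 -0.0085 0 0 0" --pt "0 0 -0.0085 0 0 0" --pt "0 0 -0.0085 0 0 0"

```text
time: 22.68
eef_pos: [0.4978, 0.0921, 0.1745]
tcp_rot: [-0.079, 0.997, -0.0, 0.0]
contact_force: [-1.3, 0.4, 0.9]
opening: 0.273
finger_force: 39.8
```

```bash
python3 - <<'E'
from h import *
F=[];Q=[]
for i in range(4):
    st=ctrl.get_state(); F.append(st['contact_force']);Q.append(st['wrist_torque']); ctrl.read_camera('wrist')
print(st['time'],st['eef_pos'],np.mean(F,0).round(2),np.std(F,0).round(2),np.mean(Q,0).round(3))
E
```

```text
22.825 [0.49778952 0.0920362  0.17438798] [-1.1   0.14  0.56] [0.16 0.46 0.45] [0.032 0.189 0.003]
```

Call:
apply_moves --pt "0 0 -0.001 0 0 0" --pt "0 0 -0.002 0 0 0" --pt "0 0 -0.0026 0 0 0" --pt "0 0 -0.0026 0 0 0" --pt "0 0 -0.0026 0 0 0" --pt "0 0 -0.0026 0 0 0" --pt "0 0 -0.0026 0 0 0" --pt "0 0 -0.0026 0 0 0"

```text
time: 23.88
eef_pos: [0.4978, 0.092, 0.1723]
tcp_rot: [-0.079, 0.997, -0.0, 0.0]
contact_force: [-0.9, 0.8, 1.7]
opening: 0.28
finger_force: 39.9
```

```bash
python3 - <<'E'
from h import *
F=[];Q=[]
for i in range(8):
    st=ctrl.get_state(); F.append(st['contact_force']);Q.append(st['wrist_torque']); im=ctrl.read_camera('wrist')
print(st['time'],st['eef_pos'],np.mean(F,0).round(2),np.std(F,0).round(2),np.mean(Q,0).round(3))
c,T=cam('wrist',st); np.savez('v9.npz',im=im,T=T)
g=cv2.cvtColor(im,cv2.COLOR_RGB2GRAY).astype(int)
for row in range(196,262,5): print(row,g[row,200:316:4].tolist())
E
```

```text
24.225 [0.49779346 0.0920097  0.17227164] [-0.7   0.4   2.05] [0.48 0.43 0.59] [ 0.039  0.169 -0.003]
196 [129, 128, 165, 160, 160, 160, 156, 139, 74, 77, 80, 81, 84, 84, 85, 86, 85, 85, 83, 81, 78, 62, 80, 80, 82, 91, 84, 67, 67]
201 [129, 129, 151, 179, 159, 160, 160, 68, 75, 79, 81, 100, 102, 103, 102, 103, 104, 103, 102, 83, 82, 78, 67, 80, 80, 98, 81, 82, 81]
206 [129, 129, 136, 198, 159, 158, 146, 73, 78, 79, 95, 99, 102, 103, 103, 104, 104, 103, 101, 89, 82, 81, 77, 80, 79, 107, 77, 82, 82]
211 [129, 128, 125, 218, 157, 158, 89, 76, 78, 80, 99, 101, 103, 103, 103, 106, 104, 104, 102, 100, 81, 81, 78, 79, 101, 139, 82, 82, 83]
216 [127, 129, 125, 217, 102, 100, 72, 75, 77, 36, 99, 100, 104, 103, 102, 104, 104, 104, 103, 102, 81, 81, 79, 90, 100, 161, 82, 83, 83]
221 [129, 128, 83, 181, 99, 139, 72, 75, 76, 63, 100, 101, 97, 48, 49, 50, 50, 103, 103, 102, 39, 79, 78, 97, 100, 180, 82, 81, 82]
226 [129, 129, 121, 183, 99, 95, 73, 66, 32, 95, 99, 101, 104, 104, 104, 103, 105, 105, 103, 103, 68, 43, 69, 73, 101, 180, 82, 82, 82]
231 [128, 128, 82, 82, 82, 73, 73, 73, 15, 97, 100, 12, 14, 15, 13, 14, 10, 11, 31, 103, 92, 12, 73, 73, 80, 82, 82, 82, 80]
236 [129, 128, 121, 22, 20, 73, 73, 66, 18, 98, 101, 9, 8, 14, 10, 11, 5, 10, 10, 102, 102, 17, 73, 72, 74, 22, 21, 82, 82]
241 [128, 43, 15, 18, 45, 73, 74, 14, 52, 99, 98, 11, 10, 13, 12, 7, 12, 9, 9, 103, 103, 16, 62, 73, 74, 18, 17, 17, 82]
246 [129, 20, 19, 20, 73, 72, 72, 16, 93, 101, 90, 9, 12, 7, 10, 10, 9, 7, 11, 104, 102, 32, 24, 73, 73, 65, 19, 18, 28]
251 [68, 18, 20, 30, 73, 72, 70, 17, 96, 101, 31, 8, 11, 10, 10, 10, 11, 10, 10, 85, 104, 89, 16, 72, 73, 73, 20, 19, 19]
256 [17, 18, 16, 72, 73, 73, 40, 17, 98, 101, 103, 105, 106, 105, 105, 105, 106, 105, 104, 104, 104, 100, 15, 73, 73, 73, 17, 18, 16]
261 [16, 17, 18, 16, 36, 117, 28, 35, 100, 101, 103, 105, 106, 106, 106, 106, 105, 106, 106, 105, 104, 102, 30, 101, 118, 18, 20, 18, 19]
```

I make the press about 3.8 N, which is roughly 4 mm of travel. The meter hasn't slipped and the reading is steady, so I'll hold here.

Call:
apply_moves --pt "0 0 0 0 0 0" --pt "0 0 0 0 0 0" --pt "0 0 0 0 0 0" --pt "0 0 0 0 0 0" --pt "0 0 0 0 0 0" --pt "0 0 0 0 0 0" --pt "0 0 0 0 0 0" --pt "0 0 0 0 0 0" --pt "0 0 0 0 0 0" --pt "0 0 0 0 0 0" --pt "0 0 0 0 0 0" --pt "0 0 0 0 0 0" --pt "0 0 0 0 0 0" --pt "0 0 0 0 0 0" --pt "0 0 0 0 0 0" --pt "0 0 0 0 0 0" --pt "0 0 0 0 0 0" --pt "0 0 0 0 0 0" --pt "0 0 0 0 0 0" --pt "0 0 0 0 0 0"

```text
time: 26.78
eef_pos: [0.4978, 0.092, 0.1722]
tcp_rot: [-0.079, 0.997, -0.0, 0.0]
contact_force: [-0.1, -0.2, 2.1]
opening: 0.278
finger_force: 39.9
```

Call:
apply_moves --pt "0 0 0 0 0 0" --pt "0 0 0 0 0 0" --pt "0 0 0 0 0 0" --pt "0 0 0 0 0 0" --pt "0 0 0 0 0 0" --pt "0 0 0 0 0 0" --pt "0 0 0 0 0 0" --pt "0 0 0 0 0 0" --pt "0 0 0 0 0 0" --pt "0 0 0 0 0 0" --pt "0 0 0 0 0 0" --pt "0 0 0 0 0 0" --pt "0 0 0 0 0 0" --pt "0 0 0 0 0 0" --pt "0 0 0 0 0 0" --pt "0 0 0 0 0 0"

```text
time: 28.78
eef_pos: [0.4978, 0.092, 0.1722]
tcp_rot: [-0.079, 0.997, 0.0, 0.0]
contact_force: [-0.1, -0.0, 2.2]
opening: 0.276
finger_force: 39.9
```

```bash
python3 - <<'E'
from h import *
F=[]
for i in range(8):
    st=ctrl.get_state(); F.append(st['contact_force']); im=ctrl.read_camera('wrist')
print(st['time'],st['eef_pos'],np.mean(F,0).round(2))
c,T=cam('wrist',st)
# predicted block top outline (camera-measured centre) vs image gradient
e=np.array([np.cos(.157),np.sin(.157),0]);n=np.array([-e[1],e[0],0])
for nm,ctr in (('chain',[.498,.0917,.064]),('cam',[.499,.091,.064])):
    print(nm,[proj(np.array(ctr)+a*.023*e+b*.017*n,c,T).round(1).tolist() for a,b in ((-1,-1),(-1,0),(-1,1))])
g=cv2.cvtColor(im,cv2.COLOR_RGB2GRAY).astype(int)
print('col250',g[150:206,250].tolist()); print('row194',g[194,222:294].tolist())
E
```

```text
29.125 [0.49774698 0.09203769 0.17221937] [-0.12  0.22  1.72]
chain [[236.7, 165.9], [258.3, 165.9], [279.8, 165.9]]
cam [[235.7, 167.0], [257.2, 167.0], [278.7, 167.0]]
col250 [149, 149, 149, 148, 148, 147, 148, 83, 80, 82, 83, 90, 102, 104, 104, 106, 103, 125, 154, 160, 165, 85, 81, 81, 82, 80, 80, 81, 81, 81, 81, 80, 85, 94, 61, 52, 76, 77, 79, 80, 80, 82, 82, 83, 85, 85, 84, 94, 101, 102, 102, 102, 103, 102, 103, 103]
row194 [161, 161, 156, 139, 139, 139, 140, 140, 140, 130, 60, 52, 68, 74, 75, 76, 76, 77, 77, 79, 80, 80, 80, 81, 82, 81, 83, 84, 85, 85, 86, 85, 87, 85, 87, 85, 85, 85, 86, 87, 86, 87, 85, 85, 85, 85, 85, 83, 84, 82, 82, 82, 81, 81, 80, 80, 78, 78, 77, 71, 56, 69, 81, 81, 80, 81, 80, 81, 81, 81, 80, 80]
```

```bash
python3 -c "
from plant import ctrl
print(ctrl.sign_off())"
```

```text
the job is handed in; nothing more can be done
None
```

I plugged the two-stud block home, pressed the meter upright on its studs at about 3.5–4 N (roughly 4 mm of head travel, estimated from the wrist force) for over 5 s, and handed the job in still holding it; no pass/fail result came back.

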